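Take the heating-block stack apart and dock the square block

ROBOT

A 7-joint arm with a two-finger parallel gripper is mounted at the origin on a cart in front of the work surface, level with it; the furniture and walls round the work are solid. World frame = base frame: x ahead of the robot, y to its left, z up, the work surface at z = 0. Lengths are in m, angles in rad, forces in N, time in s.
With the tool pointing down it reaches from about 0.425 to 0.95 m from the base axis. Payload 4.7 kg.
Tool frame: the origin (TCP) lies on the centre line of the jaws, within the pads' length; the fingertips stand robot.nose_length ahead of it and the grasp point (between the pads) lies 8 mm behind it (robot.nose_length is the distance from the TCP to the fingertips, in m); z points along the fingers, y is the line along which they close (so a half turn about z gives the same grasp; the last joint's range is limited). The gripper opens to 85 mm and grips with 20 to 120 N. Pads are 22 mm wide; open, the fingers measure 114 mm over their backs; the gripper's body (76 mm by 85 mm) begins 54 mm behind the grasp point. The pads swing forward as they close: fully open they stand 13 mm farther back than shut.
Start: joints at [1.165, 0.469, -0.049, 1.532, 0.024, 1.141, -0.082], TCP at [0.248, -0.628, 0.242] pointing down, gripper open.
Joint ranges: [-2.59, 2.59], [-0.33, 1.99], [-1.39, 1.29], [0.1, 2.45], [-1.04, 4.18], [0.21, 1.99], [-2.66, 2.66]. Speed limits (rad/s): [2.57, 2.57, 3.14, 3.14, 3.14, 3.14, 3.14].

INTERFACE

Orientations are given as [roll, pitch, yaw] about the fixed x, y, z axes, in that order (R = Rz(yaw) Ry(pitch) Rx(roll)).
In Python, from plant import robot gives the robot as it stands. Calls block until the motion is done:
- robot.goto(position, orientation): joint-space move of the TCP to a pose.
- robot.move_straight(position, vel=0.15, attitude=None, contact_N=None): straight line of the TCP; attitude=None keeps the orientation; vel is the mean speed in m/s. With contact_N (N) it stops when the force on the tool has changed by that much, and returns True; else False.
- robot.move_joints(angles): joint-space move.
- robot.grip(opening, strength=None): opening from 0.0 (shut) to 1.0 (fully open); strength is the grip in N (None keeps the last); returns when the fingers have stopped.
- robot.sleep(seconds).
- robot.inverse_kinematics(position, orientation): joint angles nearest the present ones, or None.
- robot.sense(): the state.
- robot.grab_frame(name): name is "scene" or "top" or "wrist"; returns a dict with "image" (384x512x3 uint8, red, green, blue), "range_z" (384x512 float32, m along the optical axis (not along the pixel's ray), 0 where there is no reading), "fx", "fy", "cx", "cy" (pixels), "R" (3x3) and "t" (3): a world point X has camera coordinates R X + t. Camera axes: x right, y down, z forward; pixel columns grow to the right and rows downward; lengths in m; the calibration is good to about 2 mm. The wrist camera is an equidistant fisheye: a pixel r from the principal point sees the ray r / f radians off the axis. A picture is of the moment at which its call begins.
A pose or a line that the arm cannot do raises robot.IKError and nothing moves.
- robot.close_job(): hands the job in; it is judged then, once.
The state is a dict: "t": time; "joint_pos": joint angles; "joint_velocities": joint speeds; "effort": joint torques, N m; "tcp_pos": TCP position; "tcp_rot": TCP orientation; "wrist_force": force on the tool from outside, world axes, zero at the start; "torque": the same for the moment, N m; "opening": opening from 0.0 (shut) to 1.0 (fully open); "gripper_force": force on a finger pad.
Only numpy, scipy, OpenCV 4.12 (cv2) and the standard library are available. Lean on these libraries where they do the work, as an engineer would, in place of code of your own. Each camera call takes 0.05 s, during which the arm holds its last target. There are 200 camera calls.

TASK

Take the stack of aluminium heating blocks apart: lay the long, the round and the small block each flat inside the dark grey tray of its own shape, and set the square block on the sprung platform of the dock, tongues towards the catches, and press it down until both catches hold it. Tip none of the blocks over and leave the petri dish and the bottle where they are.

Things in the scene. Friction and masses are not known exactly. Their poses are not given: they have to be found in the camera images.
- long_block: Largest aluminium heating block, 110 x 56 x 24 mm (x, y, z), 15 wells, 0.3 kg. It stands on the bench and carries the square and the round block side by side along its x (which end varies), and on the square one the small block. Origin: centre of underside. Alike after a half turn.
- square_block: Aluminium block, square body 40 x 40 mm, four wells, 34 mm tall, 0.11 kg; at its foot a tongue 6 mm thick, 22 mm wide, sticks out 6 mm on both x sides. On one end of the long block (24 mm up), tongues along its length, 53 mm from the round block. Grip the plain y sides. In the dock, underside: 36 mm up = resting on platform, about 18 = latched. Origin: centre of underside. Alike after a half turn.
- round_block: Round aluminium block, 44 mm diameter, 24 mm tall, one wide well, 0.08 kg, on the other end of the long block (24 mm up), close beside the square one: grip it along the long block's y. Origin: centre of underside.
- small_block: Smallest aluminium block, oblong 36 x 26 x 24 mm (x, y, z), two wells along x, 0.05 kg, on top of the square block (58 mm above the bench), long side roughly along the tongues. Origin: centre of underside.
- long_tray: Dark grey oblong tray with black floor, fixed to the bench, inside 126 x 72 mm (x, y), rim 3 mm thick and 7 mm high, floor 2 mm above the bench. Place of the long block, which has 8 mm to spare each side. Origin: centre of its underside, on the bench.
- round_tray: Dark grey round tray with black floor, fixed, 60 mm inside diameter, rim 3 mm thick and 7 mm high, floor 2 mm above the bench. Place of the round block. Origin: centre of its underside.
- small_tray: Small dark grey oblong tray with black floor, fixed, inside 52 x 42 mm (x, y), rim 3 mm thick and 7 mm high, floor 2 mm above the bench. Place of the small block. Origin: centre of its underside.
- dock: Sprung dock, fixed, dark base 112 x 70 x 6 mm. Platform 42 x 42 mm, top 36 mm up, stop 21 mm lower. Corner posts 47 mm high guide the square body (1.5 mm play, top 6 mm flared 45 deg). Steel catches on both x sides: tongues along x. Rest the block on it, then press its top down 19 to 21 mm (about 5 to 9 N): catches snap over the tongues; else it springs up. Origin: centre of underside.
- petri_dish: Bystander: shallow clear dish with reddish agar, 62 mm diameter, 14 mm high. Origin: centre of its underside.
- bottle: Bystander: small white bottle with a blue cap, 30 mm diameter, 62 mm high. Origin: centre of its underside.
Mind the look-alikes: they are no part of the job. Leave any yellow look-alike of the round_block alone.

How it is judged:
At the end, for the whole second after the job is handed in: Long, round and small block lie flat on the floors of their own trays (centres within 13.5, 10, 13.5 mm, underside under 4.5 mm up), the square block is latched in the dock (within 6 mm, underside 12 to 21.5 mm above the bench); all level within 0.07 rad, released, at rest (horizontal distance between long_block and long_tray below 0.0135 m and z of long_block in the frame of long_tray below 0.0045 m and angle between each of long_block, round_block, small_block, square_block's own z axis and vertical below 0.07 rad and linear speed of each of long_block, round_block, small_block, square_block below 0.02 m/s and horizontal distance between round_block and round_tray below 0.01 m and z of round_block in the frame of round_tray below 0.0045 m and horizontal distance between small_block and small_tray below 0.0135 m and z of small_block in the frame of small_tray below 0.0045 m and horizontal distance between square_block and dock below 0.006 m and z of square_block in the frame of dock between 0.012 and 0.0215 m); the robot touches nothing.
It fails at once if a block is tipped over (angle between any of long_block, square_block, round_block, small_block's own z axis and vertical above 0.6 rad).
It fails at once if the petri dish or the bottle is moved more than 25 mm (distance of any of petri_dish, bottle from where it was at the start of the episode above 0.025 m).
It also fails if it takes over 106 s, if anything falls off the work surface, if the arm or the gripper's body presses on something with over 40 N, if the wrist force passes 120 N, or if a joint passes its speed limit or range.

## Working session

There is one attempt and no reset: what is moved stays moved. The work goes in short steps, each a Python script; the robot and the scene stay as the last script left them, time stands still between calls to the robot, and variables do not carry over. Pictures are saved under pics/ and viewed, at most 14 in all, crops included, and the job is handed in when it is done.

```bash
mkdir -p pics; ls; python3 - <<'E'
from plant import robot
import cv2,numpy as np
print(robot.nose_length, robot.sense())
for n in ("scene","top"):
    f=robot.grab_frame(n); cv2.imwrite(f"pics/{n}0.png",cv2.resize(f["image"][:,:,::-1],(800,600),interpolation=cv2.INTER_CUBIC))
    np.savez(f"{n}0.npz",**f)
    print(n,f["fx"],f["fy"],f["cx"],f["cy"],f["R"],f["t"])
E
```

```text
pics
0.011 {'t': 0.0, 'joint_pos': array([ 1.16506811,  0.46942076, -0.0486004 ,  1.53370431,  0.02410763,
        1.14097982, -0.08227744]), 'joint_velocities': array([-0.00041033, -0.00152427, -0.0004479 ,  0.00051624,  0.00023392,
       -0.00091291, -0.00094267]), 'effort': array([ 9.99889344e-04, -5.10301745e+01, -4.65660193e-02, -2.37710685e+01,
        1.05557375e-02,  7.54308421e-03,  2.56596263e-05]), 'tcp_pos': array([ 0.24818647, -0.62711114,  0.24127096]), 'tcp_rot': array([-3.13966786e+00,  7.50859564e-05,  3.76890762e-01]), 'wrist_force': array([-0.70538147,  0.62176287, -0.50904699]), 'torque': array([-0.0507123 ,  0.01913564, -0.05022837]), 'gripper_force': 0.0, 'opening': 0.9996141719850458}
scene 393.0112584575328 393.0112584575328 253.60735087828166 196.9284097526491 [[-0.89664799 -0.44257276  0.01231781]
 [-0.22005156  0.42133533 -0.8798033 ]
 [ 0.38418705 -0.79158442 -0.4751783 ]] [0.33756891 0.26329243 0.6123544 ]
top 408.704611362769 408.704611362769 261.9440471755598 186.90305630985515 [[ 9.42790961e-04 -9.99666254e-01 -2.58164922e-02]
 [-9.97713735e-01  8.04235107e-04 -6.75770424e-02]
 [ 6.75752513e-02  2.58211799e-02 -9.97379994e-01]] [-0.24794697  0.52921473  0.88333523]
```

View pics/scene0.png

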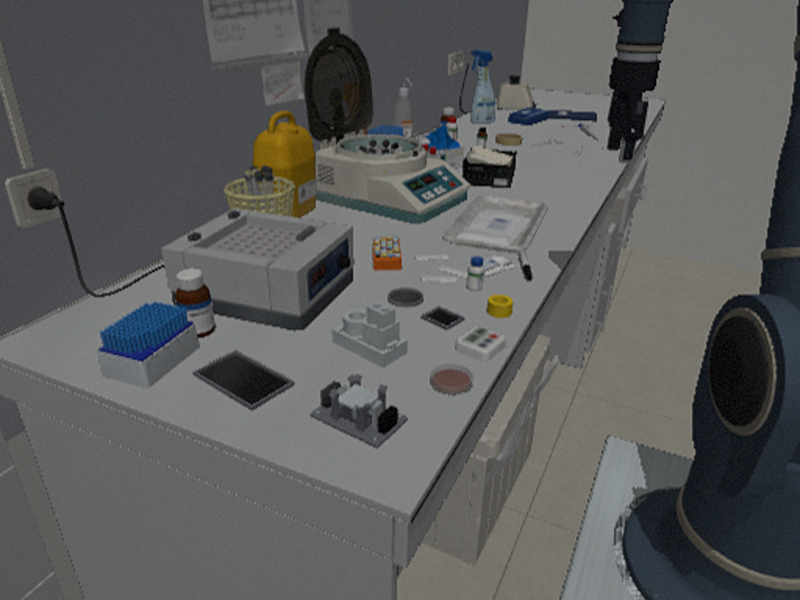

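View pics/top0.png

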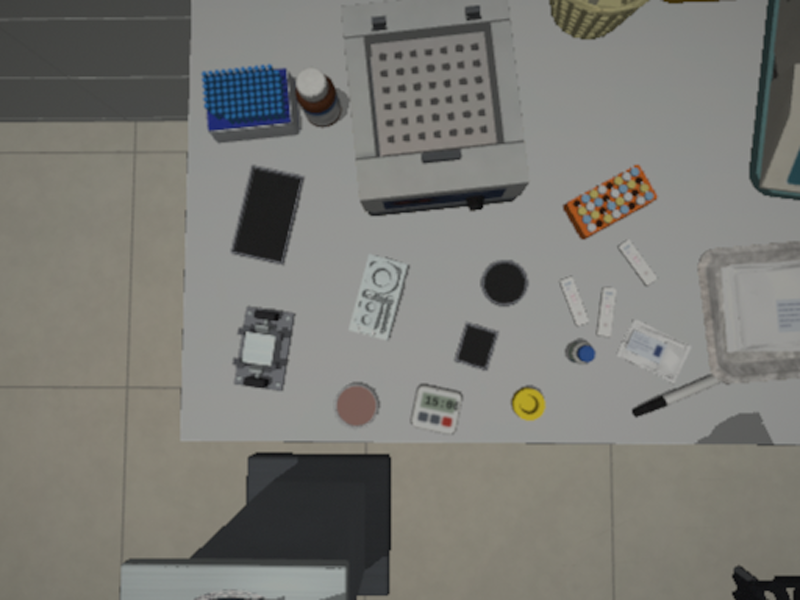

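The top view (pixels /1.5625) shows the stack at (380,297), with the round block at the top end (382,275) and the square and small blocks at the lower end (373,313). The long tray is at (268,215), the dock at (264,348), the round tray at (504,283) and the small tray at (476,346). The petri dish is at (357,404) and the bottle at (581,352). The yellow look-alike at (529,403) stays untouched.

```bash
cat > vis.py <<'E'
import numpy as np,cv2
def rays(f,uv):
    """unit-z-free ray dirs in camera frame; (N,2) pixels"""
    x=(uv[:,0]-f["cx"])/f["fx"]; y=(uv[:,1]-f["cy"])/f["fy"]
    if f.get("fish"):
        r=np.hypot(x,y); s=np.where(r>1e-9,np.sin(r)/np.maximum(r,1e-9),1); return np.c_[x*s,y*s,np.cos(r)]
    return np.c_[x,y,np.ones(len(x))]
def onplane(f,uv,z):
    d=rays(f,np.asarray(uv,float).reshape(-1,2))@f["R"]; c=-f["R"].T@f["t"]
    return c+d*((z-c[2])/d[:,2])[:,None]
def cloud(f):
    h,w=f["range_z"].shape; u,v=np.meshgrid(np.arange(w),np.arange(h))
    d=rays(f,np.c_[u.ravel(),v.ravel()].astype(float)); z=f["range_z"].ravel()
    P=(d*(z/np.where(d[:,2]>.05,d[:,2],1))[:,None]-f["t"])@f["R"]; P[(z==0)|(d[:,2]<=.05)]=np.nan
    return P.reshape(h,w,3)
def rect(xy):
    (c,s,a)=cv2.minAreaRect((np.asarray(xy)*1000).astype(np.float32)); a=np.deg2rad(a)
    if s[0]<s[1]: s=s[::-1]; a+=np.pi/2
    return np.round(np.array(c)/1000,4),np.round(s,1),round((a+np.pi/2)%np.pi-np.pi/2,3) # centre m, size mm, yaw of long side
def load(p): return {k:(v if v.ndim else float(v)) for k,v in np.load(p).items()}
E
python3 - <<'E'
from vis import *
for n in("top","scene"):
    f=load(n+"0.npz");P=cloud(f);im=f["image"].astype(int)
    if n=="top": ctr={k:onplane(f,np.array(uv)/1.5625,z)[0] for k,uv,z in [("stack",(380,297),.03),("ltray",(268,215),.002),("dock",(264,348),.03),("rtray",(504,283),.002),("stray",(476,346),.002),("petri",(357,404),.014),("bottle",(581,352),.06)]}
    print(n)
    for k,c in ctr.items():
        D=np.hypot(P[...,0]-c[0],P[...,1]-c[1])
        m=D<.085
        if "tray" in k:
            m&=(im.max(2)<60)&(P[...,2]<.03); 
            lab=cv2.connectedComponentsWithStats(m.astype(np.uint8))
            i=1+np.argmax(lab[2][1:,4]); m=lab[1]==i
            print(k,np.median(P[m][:,2]),rect(P[m][:,:2]))
        elif k=="stack":
            for a,b in[(.012,.1),(.019,.03),(.043,.052),(.053,.062),(.075,.09)]:
                mm=m&(P[...,2]>a)&(P[...,2]<b);Q=P[mm];print(k,a,b,len(Q),np.median(Q[:,2]) if len(Q) else 0,rect(Q[:,:2]) if len(Q)>4 else 0)
        elif k=="dock":
            for a,b in[(.004,.06),(.031,.041),(.042,.06)]:
                Q=P[m&(P[...,2]>a)&(P[...,2]<b)];print(k,a,b,len(Q),np.median(Q[:,2]),rect(Q[:,:2]))
        else:
            Q=P[(D<.04)&(P[...,2]>.007)];print(k,np.percentile(Q[:,2],90),rect(Q[:,:2]))
    if n=="top": print("bench z",np.nanmedian(P[230:260,200:250,2]))
E
```

```text
top
stack 0.012 0.1 1228 0.03796391765973833 (array([ 0.5235, -0.2028]), array([110.1,  56.1]), np.float64(-0.261))
stack 0.019 0.03 473 0.02412833460777866 (array([ 0.5235, -0.2028]), array([110.1,  56.1]), np.float64(-0.261))
stack 0.043 0.052 231 0.04785202945746464 (array([ 0.5259, -0.2021]), array([90.9, 43.3]), np.float64(-0.309))
stack 0.053 0.062 121 0.05803370815841073 (array([ 0.4982, -0.1937]), array([40.1, 39.5]), np.float64(1.328))
stack 0.075 0.09 180 0.08165119249137895 (array([ 0.4986, -0.1944]), array([35.4, 26.2]), np.float64(-0.317))
ltray 0.002063323115461719 (array([ 0.6434, -0.0411]), array([124.8,  73.2]), np.float64(-0.219))
dock 0.004 0.06 1542 0.029142461143266865 (array([ 0.4456, -0.043 ]), array([148.2, 128.3]), np.float64(1.571))
dock 0.031 0.041 591 0.03559849592674558 (array([ 0.4511, -0.0385]), array([104.7,  46. ]), np.float64(-0.087))
dock 0.042 0.06 122 0.045386556495336766 (array([ 0.4515, -0.0396]), array([59. , 58.7]), np.float64(-0.147))
rtray 0.001958543776556145 (array([ 0.5442, -0.3822]), array([56. , 55.8]), np.float64(-0.009))
stray 0.00213
[... 982 characters left out ...]
 1538 0.02214010318351034 (array([ 0.4529, -0.0386]), array([112.9,  70.9]), np.float64(-0.131))
dock 0.031 0.041 516 0.036179986590231576 (array([ 0.4524, -0.0397]), array([105.1,  53. ]), np.float64(-0.117))
dock 0.042 0.06 105 0.04548482217297404 (array([ 0.4529, -0.0401]), array([60.6, 60.1]), np.float64(1.405))
rtray 0.0027737664251964197 (array([ 0.548 , -0.3847]), array([52.7, 50. ]), np.float64(-0.003))
stray 0.0030265053210901446 (array([ 0.456 , -0.3398]), array([56.9, 49. ]), np.float64(-0.282))
petri 0.01598818670713179 (array([ 0.3733, -0.1714]), array([62.1, 61.2]), np.float64(0.925))
bottle 0.05970539755951757 (array([ 0.4479, -0.4769]), array([29.9, 24.6]), np.float64(0.682))
```

```bash
cat > mv.py <<'E'
from plant import robot
import numpy as np
D=lambda yaw:[np.pi,0,yaw]
def wrist():
    f=robot.grab_frame("wrist"); f=dict(f); f["fish"]=1.0; return f
E
python3 - <<'E'
from mv import *;from vis import *
robot.goto([.50,-.19,.27],D(-.27)); robot.grip(0.35)
for n,p in (("w1",None),("w2",[.455,-.05,.27])):
    if p: robot.goto(p,D(-.13))
    f=wrist();np.savez(n+".npz",**f);cv2.imwrite(f"pics/{n}.png",f["image"][:,:,::-1])
    s=robot.sense();print(s["t"],s["tcp_pos"],s["tcp_rot"],s["opening"],f["fx"],-f["R"].T@f["t"])
    P=cloud(f)
    Rt=cv2.Rodrigues(np.array([0,0,0.]))[0]
    # finger points: near tcp xy, high z
    dz=P[...,2]; dxy=np.hypot(P[...,0]-s["tcp_pos"][0],P[...,1]-s["tcp_pos"][1])
    m=(dxy<.07)&(dz>.2); print("finger",m.sum(), np.percentile(dz[m],[0,1,5,25]) if m.any() else 0)
    im=f["image"].astype(int)
    c=[.4985,-.1937] if n=="w1" else [.4522,-.0395]
    d=np.hypot(P[...,0]-c[0],P[...,1]-c[1])<.1
    for a,b in ([(.012,.1),(.019,.03),(.043,.052),(.053,.062),(.075,.09)] if n=="w1" else [(.004,.06),(.031,.041),(.042,.06)]):
        Q=P[d&(dz>a)&(dz<b)];print(a,b,len(Q),np.median(Q[:,2]) if len(Q) else 0,rect(Q[:,:2]) if len(Q)>4 else 0)
E
```

```text
2.5583 [ 0.49999274 -0.18999428  0.26997346] [-3.14157342e+00  2.79134310e-05 -2.69980813e-01] 0.346609364652608 297.3186396354542 [ 0.57536897 -0.21008769  0.40185595]
finger 35817 [0.25995376 0.27035007 0.28993185 0.31930798]
0.012 0.1 3626 0.047300298375559366 (array([ 0.4894, -0.1935]), array([181.9,  55.8]), np.float64(-0.265))
0.019 0.03 1185 0.02429161155689895 (array([ 0.5241, -0.2029]), array([109.9,  55.8]), np.float64(-0.267))
0.043 0.052 777 0.048162082138322265 (array([ 0.5271, -0.2032]), array([88.8, 42.7]), np.float64(-0.272))
0.053 0.062 372 0.0581923903748779 (array([ 0.4987, -0.194 ]), array([40.4, 39.1]), np.float64(-0.236))
0.075 0.09 607 0.08218886831877437 (array([ 0.4993, -0.194 ]), array([36.6, 25.9]), np.float64(-0.31))
3.25 [ 0.45516948 -0.05039338  0.27021054] [ 3.14120710e+00 -7.00400627e-04 -1.30558535e-01] 0.35280839511038503 297.3186396354542 [ 0.53233946 -0.05859666  0.40223464]
finger 35829 [0.25960623 0.2707791  0.2902756  0.31964556]
0.004 0.06 4102 0.031207156516965838 (array([ 0.4523, -0.0396]), array([112.3,  69.1]), np.float64(-0.143))
0.031 0.041 1668 0.03603895462452365 (array([ 0.4521, -0.04  ]), array([104.1,  49.9]), np.float64(-0.122))
0.042 0.06 371 0.04550162417406879 (array([ 0.4523, -0.0397]), array([60. , 57.3]), np.float64(-0.121))
```

View pics/w1.png

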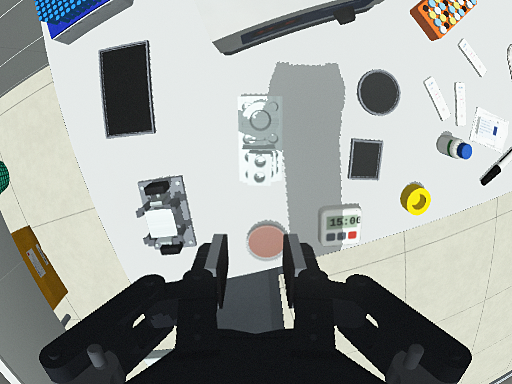

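View pics/w2.png

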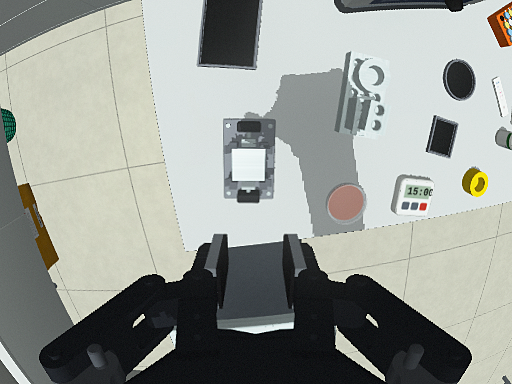

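The wrist pictures agree with the others: stack at about (260,140) in w1, dock at (248,160) in w2. The fingertips measure about 10 mm ahead of the TCP. Next I'll move the small block, then lift the square one.

```bash
cat >> mv.py <<'E'
def pick(xy,yaw,z,pre=1.0,up=.2,strength=50):
    robot.grip(pre); robot.goto([*xy,z+.07],D(yaw)); robot.move_straight([*xy,z],vel=.12)
    robot.grip(0.0,strength); s=robot.sense(); print("held opening",s["opening"],s["gripper_force"],"z",s["tcp_pos"][2])
    robot.move_straight([*xy,up],vel=.2)
    s=robot.sense(); print("after lift",round(s["opening"],3),s["gripper_force"],s["wrist_force"].round(2),"t",s["t"])
def place(xy,yaw,z,up=.2,N=6,gap=.2):
    robot.goto([*xy,up],D(yaw)); robot.move_straight([*xy,z+.025],vel=.2)
    c=robot.move_straight([*xy,z-.002],vel=.04,contact_N=N); s=robot.sense()
    print("contact",c,s["tcp_pos"],s["wrist_force"].round(2))
    robot.grip(min(1,s["opening"]+gap)); robot.move_straight([*xy,up],vel=.25)
    print("t",robot.sense()["t"])
E
python3 - <<'E'
from mv import *;from vis import *
pick([.499,-.194],-.313,.078)
place([.4546,-.341],-.30,.022)
robot.goto([.46,-.22,.25],D(-.25))
f=wrist();np.savez("w3.npz",**f);cv2.imwrite("pics/w3.png",f["image"][:,:,::-1])
P=cloud(f);dz=P[...,2]
for c,r,a,b in[((.499,-.194),.035,.054,.062),((.55,-.207),.03,.045,.051),((.4546,-.341),.035,.02,.04)]:
    d=np.hypot(P[...,0]-c[0],P[...,1]-c[1])<r
    Q=P[d&(dz>a)&(dz<b)];print(c,len(Q),np.median(Q[:,2]),rect(Q[:,:2]))
E
```

```text
held opening 0.2902130651624532 49.898452162742615 z 0.0784787260779943
after lift 0.287 49.36395049095154 [-0.27  0.22 -0.79] t 6.7
contact True [ 0.45426344 -0.34086364  0.02251086] [-0.92  1.    4.02]
t 10.0417
(0.499, -0.194) 976 0.05815095065251692 (array([ 0.4989, -0.1941]), array([41.1, 39.4]), np.float64(1.316))
(0.55, -0.207) 795 0.048252591722158726 (array([ 0.549 , -0.2095]), array([42.8, 42.3]), np.float64(-0.257))
(0.4546, -0.341) 504 0.026032975778642803 (array([ 0.4551, -0.3403]), array([36.3, 27.2]), np.float64(-0.293))
```

View pics/w3.png

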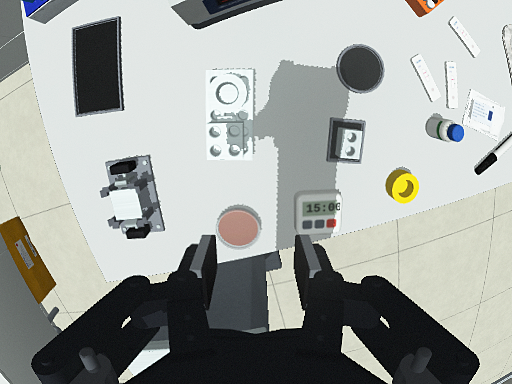

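The small block sits in its tray at (347,143) in w3. Now the square block goes to the dock; I'll check the height before letting go.

```bash
python3 - <<'E'
from mv import *
pick([.4989,-.1941],-.255,.048,pre=.8)
xy=[.4522,-.0397]
robot.goto([*xy,.2],D(-.128)); robot.move_straight([*xy,.085],vel=.2)
c=robot.move_straight([*xy,.0595],vel=.03,contact_N=5); s=robot.sense()
print(c,s["tcp_pos"],s["wrist_force"].round(2),s["torque"].round(2),s["t"])
E
```

```text
held opening 0.45719883282687357 51.628854274749756 z 0.049206781693546156
after lift 0.455 50.82037925720215 [-0.52  0.36 -0.72] t 13.675
False [ 0.45229228 -0.03967299  0.05965071] [0.15 0.13 1.59] [-0.04  0.13  0.01] 16.0917
```

```bash
python3 - <<'E'
from mv import *;from vis import *
xy=[.4522,-.0397]
robot.grip(.65); robot.move_straight([*xy,.12],vel=.2); robot.grip(0.0,30)
c=robot.move_straight([*xy,.074],vel=.06,contact_N=3); s=robot.sense(); print(c,s["tcp_pos"],s["wrist_force"].round(2))
z=s["tcp_pos"][2]
for zz in (.064,.0615,.0605):
    c=robot.move_straight([*xy,zz],vel=.04,contact_N=20); s=robot.sense(); print(c,s["tcp_pos"],s["wrist_force"].round(2))
    if c: break
robot.move_straight([*xy,.13],vel=.2)
robot.goto([.42,-.06,.25],D(-.128)); f=wrist();np.savez("w4.npz",**f);cv2.imwrite("pics/w4.png",f["image"][:,:,::-1])
P=cloud(f);dz=P[...,2];d=np.hypot(P[...,0]-xy[0],P[...,1]-xy[1])<.035
for a,b in((.049,.058),(.06,.08)):
    Q=P[d&(dz>a)&(dz<b)];print(len(Q),np.median(Q[:,2]) if len(Q) else 0,rect(Q[:,:2]) if len(Q)>5 else 0)
print(robot.sense()["t"])
E
```

```text
True [ 0.45156685 -0.03971369  0.07684868] [0.23 0.39 3.05]
False [ 0.45184622 -0.03968704  0.06370973] [-0.61  0.05 -0.69]
False [ 0.45202288 -0.03970479  0.06161417] [-1.5  -0.47  6.42]
False [ 0.45201637 -0.03970259  0.06072773] [-2.12  0.49  5.9 ]
978 0.05275671853779003 (array([ 0.4482, -0.0387]), array([46.5, 40.3]), np.float64(-0.13))
0 0 0
20.2
```

View pics/w4.png

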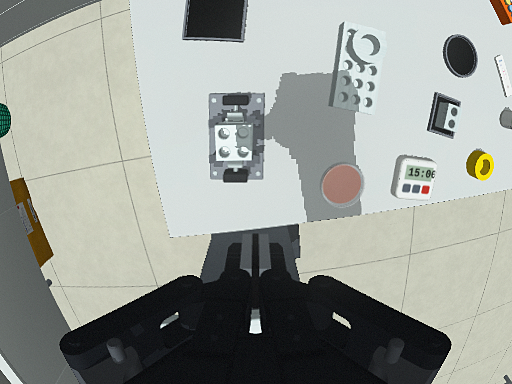

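The block is down in the dock at (235,142) in w4, top at about 52.8 mm. I'll fit a plane to its top to check that it is level and both catches hold.

```bash
python3 - <<'E'
from vis import *
f=load("w4.npz");f["fish"]=1.;P=cloud(f);dz=P[...,2];xy=np.array([.4522,-.0397])
c,s=np.cos(-.128),np.sin(-.128);R=np.array([[c,s],[-s,c]])
L=(P[...,:2]-xy)@R.T
m=(abs(L[...,0])<.03)&(abs(L[...,1])<.022)&(dz>.045)&(dz<.07)
q=L[m];z=dz[m]
for i in range(4):
    A=np.c_[q,np.ones(len(q))];k=np.linalg.lstsq(A,z,rcond=None)[0];ok=abs(A@k-z)<.0015;q,z=q[ok],z[ok]
print(k,len(z),q.min(0),q.max(0))
for a in np.arange(-.03,.03,.006):
    n=(L[m][:,0]>a)&(L[m][:,0]<a+.006);print(round(a,3),n.sum(),np.median(dz[m][n]).round(4) if n.any() else 0)
E
```

```text
[ 0.0004285  -0.00068352  0.05251432] 766 [-0.02092868 -0.01964976] [0.01919364 0.02059975]
-0.03 52 0.0461
-0.024 98 0.0528
-0.018 139 0.0526
-0.012 88 0.0527
-0.006 196 0.0528
-0.0 186 0.0526
0.006 94 0.0524
0.012 163 0.0529
0.018 60 0.0526
0.024 50 0.0465
```

The top is level and centred at 52.5 mm, so the underside is at about 18.5 mm: latched. The round and long blocks are next.

```bash
python3 - <<'E'
from mv import *;from vis import *
pick([.5495,-.2085],-.258,.043,pre=.9)
place([.545,-.383],-.258,.022)
pick([.5241,-.2027],-.262,.018,pre=1.0,strength=80)
s=robot.sense()
if s["opening"]>.5: place([.6448,-.0411],-.222,.021,gap=.15)
robot.goto([.47,-.20,.33],D(-.2)); f=wrist();np.savez("w5.npz",**f);cv2.imwrite("pics/w5.png",f["image"][:,:,::-1])
P=cloud(f);dz=P[...,2]
for c,r,a,b in[((.6448,-.0411),.075,.018,.034),((.545,-.383),.033,.018,.034),((.4546,-.341),.033,.018,.034),((.4522,-.0397),.025,.05,.06)]:
    d=np.hypot(P[...,0]-c[0],P[...,1]-c[1])<r
    Q=P[d&(dz>a)&(dz<b)];print(c,len(Q),np.percentile(Q[:,2],[5,50,95]).round(4),rect(Q[:,:2]))
print(robot.sense()["t"])
E
```

```text
held opening 0.4911567416408441 50.466148853302 z 0.044238900785325726
after lift 0.496 50.6878387928009 [ 0.88  0.36 -0.71] t 23.9417
contact True [ 0.54458632 -0.38278907  0.02232031] [-1.36  0.46  4.1 ]
t 27.3667
held opening 0.6305481055702261 85.38798093795776 z 0.01944710358602989
after lift 0.633 84.33980941772461 [-0.16 -0.22 -3.81] t 30.7917
contact True [ 0.64440754 -0.04108714  0.02148583] [-0.6  -0.53  4.05]
t 34.275
(0.6448, -0.0411) 2004 [0.02   0.0258 0.0274] (array([ 0.6433, -0.0405]), array([110.7,  58.4]), np.float64(-0.218))
(0.545, -0.383) 487 [0.0199 0.0261 0.0276] (array([ 0.5443, -0.3816]), array([43.4, 42.3]), np.float64(-0.192))
(0.4546, -0.341) 348 [0.02   0.026  0.0277] (array([ 0.4552, -0.3403]), array([36.7, 27.7]), np.float64(-0.31))
(0.4522, -0.0397) 471 [0.051  0.0527 0.054 ] (array([ 0.452 , -0.0391]), array([40.5, 40.5]), np.float64(1.445))
35.375
```

View pics/w5.png

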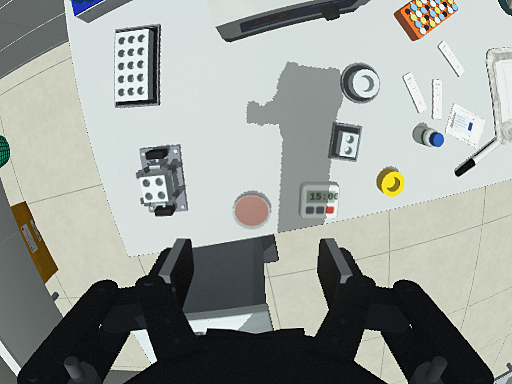

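w5 shows all three blocks flat in their trays: long at (137,65), round at (361,84), small at (346,142). Their tops are at 26 mm, so they sit on the tray floors. The square block is still latched in the dock at (160,185).

```bash
python3 -c "
from mv import *
robot.sleep(.5);print(robot.close_job())"
```

```text
the job is handed in; nothing more can be done
None
```

The job is handed in at about 36 s: the last wrist picture put the long, round and small blocks flat and centred to about 2 mm in their own trays, and the square block level and latched in the dock at about 18.5 mm, with the dish and bottle untouched; the judge's verdict was not shown.

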